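# Read the tile press's gap with a taper gauge

## Task

The tile press is locked at its setting and its gap has to be read. Pick up the taper gauge by its handle, slide its blade flat and straight into the gap between the press's two plates at the middle of the open front, and push gently until it drags snugly on both plates, without forcing it. Finish still holding the gauge by the handle at that depth, so that the reading can be taken, and leave everything else on the bench as it is.

Things in the scene. Friction and masses are not known exactly. Their poses are not given: they have to be found in the camera images.
- gauge_handle (a point): Centre of the taper gauge's handle, half-way up (11 mm above the gauge's flat underside); grip here. Handle: black, straight upright sides, 100 mm long, 16 mm wide, 22 mm high, lying on the bench. Own x points along the gauge from handle to blade tip, z up.
- gauge_tip (a point): Middle of the blade's tip at the level of the underside, 176 mm ahead of the handle's centre and 11 mm below it.
- gauge: The whole taper gauge, 0.12 to 0.2 kg; origin on its underside below the handle's centre, x to the tip, z up. Plain steel blade 126 mm long, 18 mm wide, ahead of the handle: flat underside flush with the handle's, top sloping evenly from 1.5 mm thick at the tip to 10.5 mm at the handle (1 in 14), engraved cross lines. Centre of mass some 25 mm ahead of the handle's centre.
- blade_top: The sloping top face of the gauge's blade: origin at the middle of the tip's upper edge, own z square to the slope and upward, x down the slope and out past the tip.
- press: Grey bench screw press for tiles, bolted down, C-shaped frame 0.3 m high (screw top 0.43 m), base 300 x 210 mm. Its square lower plate, steel, 170 x 170 mm, is fixed and level, top 90 mm above the bench. Origin on the bench below the middle of the plates; own x points from the open front to the column at the back (the way the gauge goes in), z up. Plates' front edges at x = -85 mm, base's front at -90 mm.
- lower_edge (a point): Middle of the lower plate's upper front edge, 90 mm above the bench, level.
- upper_plate: Square steel upper plate 170 x 170 x 20 mm on the press screw, locked, level, flush above the lower plate. Origin at the middle of its underside. The gap is open at the front and both sides, 4.5 to 8 mm high, so the blade goes in some 42 to 91 mm before it drags. Screw and a cross bar with two balls (along the press's y) stand above it.
- upper_edge (a point): Middle of the upper plate's lower front edge, where the sloping top of the blade bears.
- knife: Bystander: scraper with a wooden handle and a broad thin metal blade, about 190 mm long, lying beside the gauge. Leave alone.
- pot1: Bystander: white glaze pot near the gauge, 68 mm across, 50 mm high. Leave alone.
- pot2: Bystander: grey glaze pot 72 mm across, 45 mm high, far side. Leave alone.
- bowl: Bystander: white bowl 160 mm across, 75 mm high, far side. Leave alone.
- plate: Bystander: terracotta-coloured dinner plate 200 mm across, 22 mm high, far side. Leave alone.
- brush: Bystander: flat brush lying left of the gauge. Leave alone.
- tiles: Bystander: stack of three pale tiles 100 x 100 mm, 24 mm high, beside the press. Leave alone.
- bottle: Bystander: clear bottle 64 mm across, 190 mm high, far left. Leave alone.
Things that resemble listed ones, but are neither listed nor needed, are in the scene too. Of the things that look like the gauge, the smallest one is meant.

How it is judged:
By the outcome, as a careful person would: the job done as asked, in the order asked, and still so for the second after the job is handed in, while the arm keeps its last pose, push and grip.
It also fails if it takes over 40 s, if anything falls off the work surface, if the arm or the gripper's body presses on something with over 40 N, if the wrist force passes 120 N, or if a joint passes its speed limit or range.

## Robot

A 7-joint arm with a two-finger parallel gripper is mounted at the origin on the work surface. World frame = base frame: x ahead of the robot, y to its left, z up, the work surface at z = 0. Lengths are in m, angles in rad, forces in N, time in s.
With the tool pointing down it reaches from about 0.425 to 0.925 m from the base axis. Payload 6.8 kg.
Tool frame: the origin (TCP) lies midway between the tips of the shut fingers; the grasp point (between the pads) lies 19 mm behind it (bot.grasp_offset is the distance from the TCP to the grasp point, in m); z points along the fingers, x is the direction in which the jaws open and shut, and the axes are right-handed (so a half turn about z gives the same grasp; the last joint's range is limited). The gripper opens to 85 mm and grips with 20 to 120 N. Pads are 22 mm wide; open, the fingers measure 114 mm over their backs; the gripper's body (76 mm by 85 mm) begins 54 mm behind the grasp point. The pads swing forward as they close: fully open they stand 13 mm farther back than shut.
Start: joints at [0.995, 0.477, 0.022, 1.555, -0.011, 1.109, -0.083], TCP at [0.304, -0.602, 0.231] pointing down, gripper open.
Joint ranges: [-2.96, 2.96], [-0.34, 2.1], [-1.41, 1.46], [0.24, 2.44], [-1.37, 4.51], [0.17, 1.92], [-2.96, 2.96]. Speed limits (rad/s): [2.39, 2.39, 3.14, 3.14, 3.14, 3.14, 3.14].

## Interface

Orientations are given as a unit quaternion [w, x, y, z].
In Python, from station import bot, imaging gives the robot as it stands. The module is installed in compiled form; this text tells all that it offers.
- The arm moves only by the tool apply_moves, never from a script. Its argument "increments" is a list of rows, each a list of 7 numbers: the shift along the tool's x, y, z in mm, then the turn, a rotation vector about the tool's x, y, z in degrees, then the closure, from -1 (fully open) to 1 (shut). In form: [[dx, dy, dz, rx, ry, rz, grip], ...]. A call has exactly 8 rows; each row shifts and turns the pose as measured when the row begins, along the tool's axes as they then stand; what a row does not reach is not made up. A row lasts 1/8 s, in which the tool goes at most 62.5 mm and 10.7 degrees, less where a joint would pass 70% of its speed; a pose out of reach is approached as far as the arm can. A call with a gripper value outside its range is refused whole. The fingers move at their own pace and stop on an object; "grip_force" is the grip in N (left out, the last holds). Time passes only in rows, so rows that do not move let the fingers close, or fill a call up. It gives the time, the measured TCP pose, the force and the opening at its end, in the units of the state.
- bot.get_obs(): the state, without advancing time (a new reading comes with each control period).
- imaging.read_camera(name): name is "side" or "top" or "wrist"; returns the picture (420x560x3 uint8, red, green, blue); there is no depth.
- imaging.get_calibration(name): a dict with "K" (3x3 intrinsics, pixels), "extrinsics" (4x4, takes a point from camera to world coordinates). Camera axes: x right, y down, z forward; pixel columns grow to the right and rows downward; lengths in m; the calibration is good to about 2 mm. The wrist camera is an equidistant fisheye: a pixel r from the principal point sees the ray r / f radians off the axis. A picture is of the moment at which its call begins: read the wrist's pose just before it. get_calibration takes no time and is no camera call; for the wrist camera it gives the pose at the moment of the call.
- bot.hand_in(): hands the job in, once; it reports no verdict.
The state is a dict: "t": time; "q": joint angles; "joint_vel": joint speeds; "joint_torque": joint torques, N m; "eef_pos": TCP position; "tool_rot": TCP orientation; "contact_force": force on the tool from outside, world axes, zero at the start; "torque": the same for the moment, N m; "gripper_width": opening from 0.0 (shut) to 1.0 (fully open).
Only numpy, scipy, OpenCV 4.12 (cv2) and the standard library are available. Lean on these libraries where they do the work, as an engineer would, in place of code of your own. Each camera call takes 0.05 s, during which the arm holds its last target.

## Working session

There is one attempt and no reset: what is moved stays moved. The work goes in short steps, Python scripts to look and compute and a tool call to move; the robot and the scene stay as the last step left them, time stands still between calls to the robot, and variables do not carry over. Pictures are saved under pics/ and viewed, and the job is handed in when it is done.

Besides the shell and the picture viewer there is one more tool, called as a command line: name --pt "numbers of a row" for each row, then --argument value for the rest. apply_moves: Moves the arm, as the interface text tells. Its arguments: {"type":"object","properties":{"increments":{"type":"array","items":{"type":"array","items":{"type":"number"}}},"grip_force":{"type":"number"}},"required":["increments"]}

```bash
mkdir -p pics; ls; python3 - <<'E'
from station import bot, imaging
import cv2,numpy as np
np.set_printoptions(precision=4,suppress=True)
o=bot.get_obs(); print(o)
for n in ["side","top","wrist"]:
    im=imaging.read_camera(n); cv2.imwrite(f"pics/{n}0.png",im[:,:,::-1]); c=imaging.get_calibration(n); print(n,c["K"],c["extrinsics"])
E
```

```text
pics
{'t': 0.0, 'q': array([ 0.9949,  0.4779,  0.0223,  1.5565, -0.0115,  1.1093, -0.0831]), 'joint_vel': array([ 0.001 , -0.0011,  0.0003,  0.0013,  0.0017, -0.0002, -0.0011]), 'joint_torque': array([ -0.0004, -59.6448,   1.6079, -28.1201,   0.0125,   0.0093,
        -0.    ]), 'eef_pos': array([ 0.3041, -0.602 ,  0.2303]), 'tool_rot': array([-0.0004,  0.8517, -0.524 , -0.0008]), 'contact_force': array([ 0.4305,  0.2393, -1.4552]), 'torque': array([-0.0176, -0.0153, -0.0159]), 'gripper_width': 0.9976843260291282}
side [[386.6431   0.     280.3452]
 [  0.     386.6431 201.9459]
 [  0.       0.       1.    ]] [[-0.9435 -0.2262  0.2422  0.234 ]
 [-0.3314  0.6457 -0.6879  1.0109]
 [-0.0008 -0.7293 -0.6842  0.9836]
 [ 0.      0.      0.      1.    ]]
top [[455.3331   0.     283.7531]
 [  0.     455.3331 220.327 ]
 [  0.       0.       1.    ]] [[ 0.0133 -0.9935  0.1131  0.4026]
 [-0.9999 -0.0136 -0.0014  0.1113]
 [ 0.0029 -0.1131 -0.9936  1.5395]
 [ 0.      0.      0.      1.    ]]
wrist [[325.1923   0.     278.9759]
 [  0.     325.1923 207.5795]
 [  0.       0.       1.    ]] [[ 0.4502 -0.8593 -0.2428  0.3652]
 [-0.8929 -0.4339 -0.1202 -0.5714]
 [-0.0021  0.2709 -0.9626  0.3733]
 [ 0.      0.      0.      1.    ]]
```

View pics/side0.png

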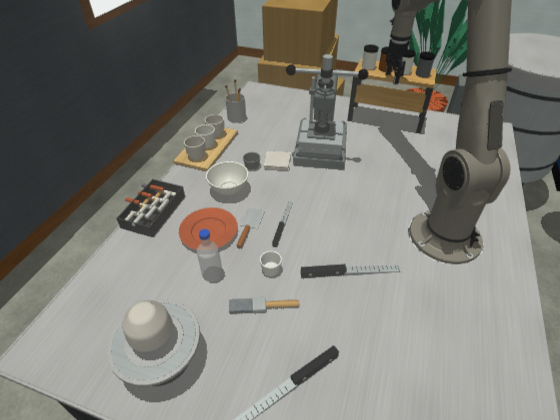

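View pics/top0.png

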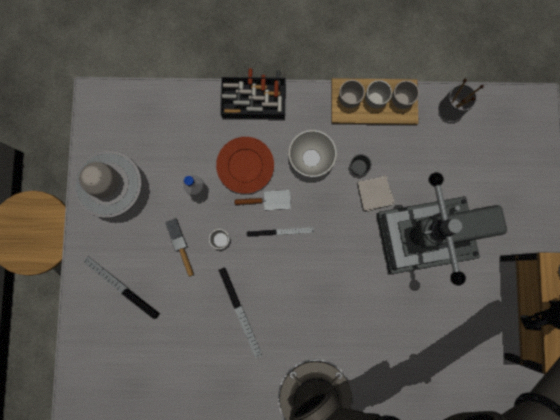

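View pics/wrist0.png

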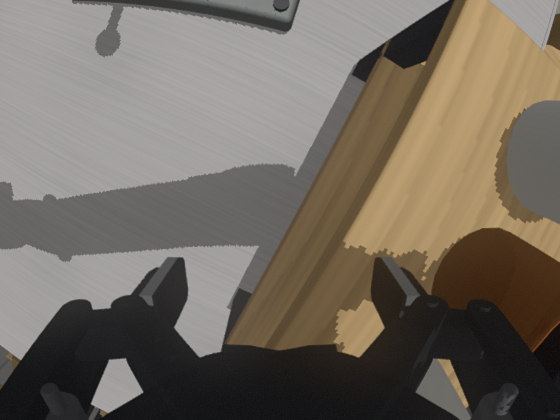

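Look-alikes of the gauge in the top view are (280,232), (240,310) and (121,288), all with a black handle and a steel blade. The scraper at (262,201) has a brown handle. The one at (280,232) is the smallest, about 65 px or 0.22 m, so I'll check it in close crops.

```bash
cat > h.py <<'E'
from station import bot, imaging
import cv2,numpy as np
np.set_printoptions(precision=4,suppress=True)
def ray(n,u,v,c=None):
    c=c or imaging.get_calibration(n); K=c["K"];E=c["extrinsics"]
    x=(u-K[0,2])/K[0,0]; y=(v-K[1,2])/K[1,1]
    if n=="wrist":
        r=np.hypot(x,y); s=np.sinc(r/np.pi); d=np.array([x*s,y*s,np.cos(r)])
    else: d=np.array([x,y,1.])
    return E[:3,3], E[:3,:3]@d
def atz(n,u,v,z,c=None):
    p,d=ray(n,u,v,c); return p+d*(z-p[2])/d[2]
def proj(n,P,c=None):
    c=c or imaging.get_calibration(n); K=c["K"];E=c["extrinsics"]
    p=E[:3,:3].T@(np.asarray(P)-E[:3,3])
    if n=="wrist":
        rr=np.hypot(p[0],p[1]); th=np.arctan2(rr,p[2]); a=p[:2]/rr*th
    else: a=p[:2]/p[2]
    return a*K[0,0]+K[:2,2]
def crop(src,dst,x0,y0,x1,y1,k):
    im=cv2.imread(src)[y0:y1,x0:x1]; cv2.imwrite(dst,cv2.resize(im,None,fx=k,fy=k,interpolation=cv2.INTER_CUBIC))
E
python3 - <<'E'
from h import *
crop("pics/top0.png","pics/top_g.png",230,180,330,250,8)
crop("pics/top0.png","pics/top_p.png",360,160,520,300,5)
crop("pics/side0.png","pics/side_g.png",230,190,310,250,10)
crop("pics/side0.png","pics/side_p.png",270,50,390,170,5)
E
```

```text
(no output)
```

View pics/top_g.png

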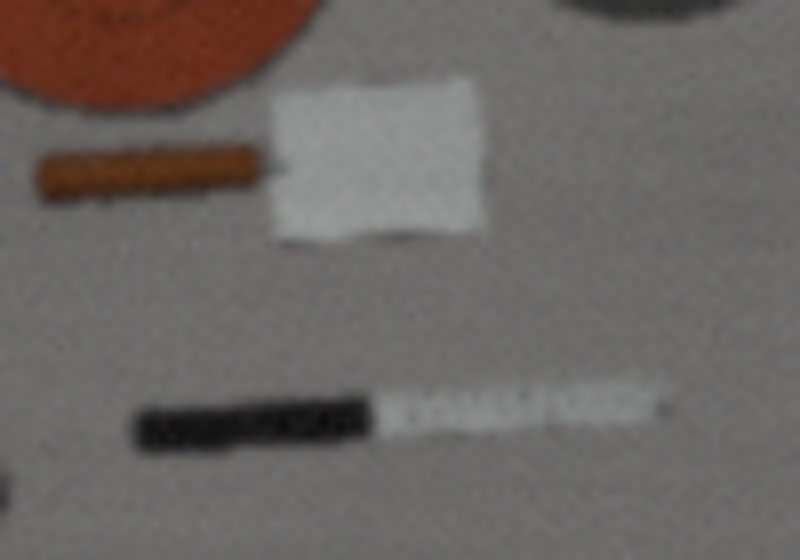

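View pics/top_p.png

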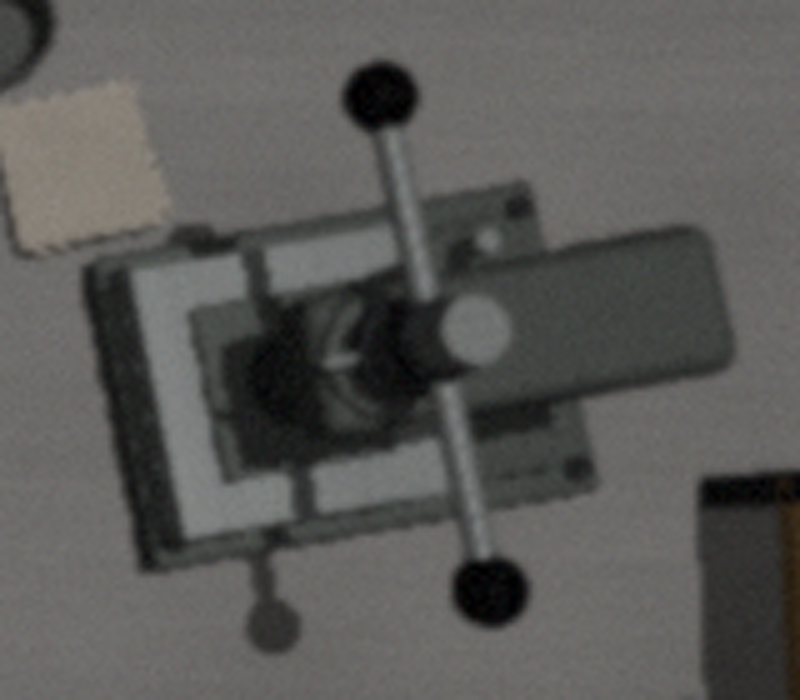

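View pics/side_g.png

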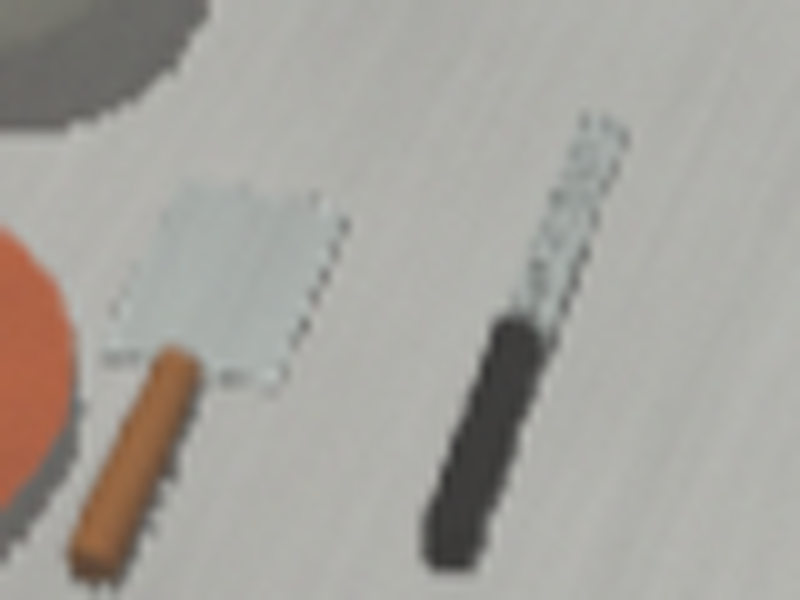

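View pics/side_p.png

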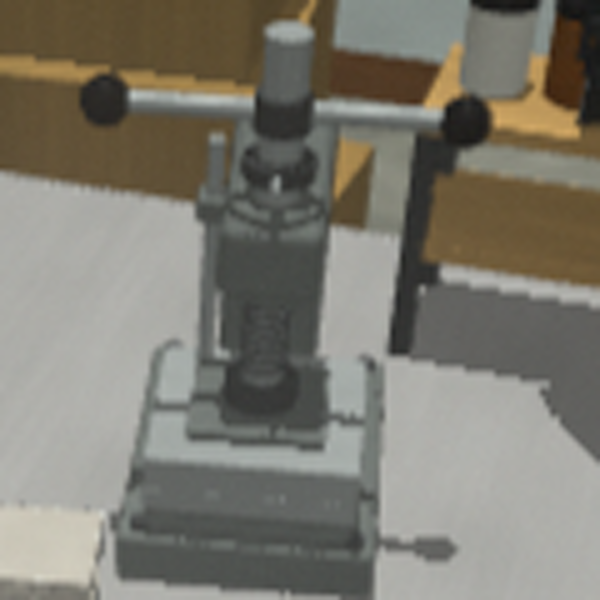

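```bash
python3 - <<'E'
from h import *
for nm,u,v in [("h_end",230+134/8,180+432/8),("h_front",230+371/8,180+415/8),("tip",230+660/8,180+403/8)]:
    print(nm,atz("top",u,v,0.022 if nm!="tip" else 0.001))
for nm,u,v in [("h_end",230+450/10,190+548/10),("h_front",230+518/10,190+328/10),("tip",230+603/10,190+118/10)]:
    print("side",nm,atz("side",u,v,0.022 if nm!="tip" else 0.001))
for nm,u,v in [("pL",387,214),("pR",397,268)]: print(nm,atz("top",u,v,0.116))
for nm,u,v in [("pL",270+145/5,50+463/5),("pR",270+363/5,50+476/5)]: print("side",nm,atz("side",u,v,0.116))
for nm,u,v in [("balL",360+380/5,160+95/5),("ballR",360+490/5,160+592/5)]: print(nm,atz("top",u,v,0.41))
for nm,u,v in [("bpL",360+92/5,160+268/5),("bpR",360+148/5,160+565/5)]: print(nm,atz("top",u,v,0.07))
E
```

```text
h_end [0.5277 0.2323 0.022 ]
h_front [0.5362 0.1334 0.022 ]
tip [0.5448 0.0112 0.001 ]
side h_end [0.5233 0.2419 0.022 ]
side h_front [0.5349 0.1412 0.022 ]
side tip [0.5472 0.0099 0.001 ]
pL [ 0.5892 -0.2159  0.116 ]
pR [ 0.4202 -0.245   0.116 ]
side pL [ 0.5848 -0.2066  0.116 ]
side pR [ 0.4196 -0.2457  0.116 ]
balL [ 0.6415 -0.2733  0.41  ]
ballR [ 0.3931 -0.3214  0.41  ]
bpL [ 0.5962 -0.1985  0.07  ]
bpR [ 0.4045 -0.2325  0.07  ]
```

```bash
cat >> h.py <<'E'
from scipy.spatial.transform import Rotation as R
def cur():
    o=bot.get_obs(); q=o["tool_rot"]; return o["eef_pos"],R.from_quat([q[1],q[2],q[3],q[0]]),o
def Rdown(yaw,tilt=0):  # jaw (tool x) at yaw deg, z down
    y=np.radians(yaw); x=np.array([np.cos(y),np.sin(y),0]); z=np.array([0,0,-1.])
    return R.from_matrix(np.c_[x,np.cross(z,x),z])
def plan(segs,p=None,r=None):
    """segs: (pos,yaw,n)"""
    if p is None: p,r,_=cur()
    for P,yaw,n in segs:
        P=np.array(P,float); r1=Rdown(yaw); p0=p
        w=(r.inv()*r1).as_rotvec()/n
        for i in range(n):
            d=r.inv().apply((P-p0)/n)*1000
            print(np.round(d,1),np.round(np.degrees(w),2))
            r=r*R.from_rotvec(w)
        p,r=P,r1
def info():
    p,r,o=cur(); x=r.as_matrix()[:,0]; z=r.as_matrix()[:,2]
    print("t",o["t"],"p",p,"jawyaw",np.degrees(np.arctan2(x[1],x[0])),"z",z,"xz",x[2],"F",o["contact_force"],"M",o["torque"],"w",o["gripper_width"])
E
python3 - <<'E'
from h import *
plan([((.304,-.602,.53),-63.2,5),((.40,-.45,.53),-50,3)]);
E
```

```text
[ -0.1   0.  -59.9] [0.   0.02 0.  ]
[ -0.1   0.  -59.9] [0.   0.02 0.  ]
[ -0.1   0.  -59.9] [0.   0.02 0.  ]
[ -0.1   0.  -59.9] [0.   0.02 0.  ]
[ -0.    0.  -59.9] [0.   0.02 0.  ]
[-30.8 -51.4   0. ] [ 0.   0.  -4.4]
[-26.8 -53.6   0. ] [ 0.   0.  -4.4]
[-22.6 -55.5   0. ] [ 0.   0.  -4.4]
```

apply_moves --pt "0 0 -60 0 0 0 -1" --pt "0 0 -60 0 0 0 -1" --pt "0 0 -60 0 0 0 -1" --pt "0 0 -60 0 0 0 -1" --pt "0 0 -60 0 0 0 -1" --pt "-30 -50 0 0 0 -4.4 -1" --pt "-27 -52 0 0 0 -4.4 -1" --pt "-23 -54 0 0 0 -4.4 -1"

```text
t: 1.15
eef_pos: [0.3952, -0.4534, 0.5367]
tool_rot: [-0.001, 0.906, -0.424, -0.003]
contact_force: [0.7, -0.2, -0.1]
gripper_width: 0.999
```

```bash
python3 - <<'E'
from h import *
info()
plan([((.47,-.2,.53),-25,4),((.52,0.04,.5),-10,4),((.532,.184,.3),4.4,4)])
E
```

```text
t 1.15 p [ 0.3952 -0.4534  0.5367] jawyaw -50.19537714200285 z [-0.0049  0.0049 -1.    ] xz -0.006965726681344282 F [ 0.718  -0.1538 -0.0895] M [-0.0053 -0.0679  0.0212] w 0.9986065543764404
[-36.7 -54.9   1.9] [-0.01  0.1  -6.3 ]
[-30.4 -58.6   1.8] [-0.01  0.1  -6.3 ]
[-23.8 -61.6   1.8] [-0.01  0.1  -6.3 ]
[-16.9 -63.8   1.7] [-0.01  0.1  -6.3 ]
[-14.  -59.7   7.5] [ 0.    0.   -3.75]
[-10.1 -60.5   7.5] [ 0.    0.   -3.75]
[ -6.1 -61.    7.5] [ 0.    0.   -3.75]
[ -2.1 -61.3   7.5] [ 0.    0.   -3.75]
[ -3.3 -36.   50. ] [ 0.   0.  -3.6]
[ -1.  -36.1  50. ] [ 0.   0.  -3.6]
[  1.2 -36.1  50. ] [ 0.   0.  -3.6]
[  3.5 -36.   50. ] [ 0.   0.  -3.6]
```

apply_moves --pt "-35 -52 1 0 0 -6 -1" --pt "-30 -54 1 0 0 -6 -1" --pt "-23 -57 1 0 0 -6 -1" --pt "-17 -59 1 0 0 -6 -1" --pt "-14 -59 7 0 0 -4 -1" --pt "-10 -60 7 0 0 -4 -1" --pt "-6 -60 7 0 0 -4 -1" --pt "-2 -60 7 0 0 -4 -1"

```text
t: 2.15
eef_pos: [0.5098, 0.0314, 0.5043]
tool_rot: [-0.002, 0.997, -0.077, -0.003]
contact_force: [1.3, 0.3, -0.0]
gripper_width: 0.999
```

```bash
python3 - <<'E'
from h import *
info()
plan([((.532,.184,.2),4.4,6)])
E
```

```text
t 2.15 p [0.5098 0.0314 0.5043] jawyaw -8.817057604132328 z [-0.0057  0.0045 -1.    ] xz -0.006314374064928398 F [ 1.2671  0.2756 -0.0256] M [-0.0164 -0.0544  0.0223] w 0.9986994646103943
[  0.1 -25.5  50.8] [-0.04  0.06 -2.2 ]
[  1.  -25.5  50.8] [-0.04  0.06 -2.2 ]
[  1.9 -25.5  50.8] [-0.04  0.06 -2.2 ]
[  2.9 -25.4  50.8] [-0.04  0.06 -2.2 ]
[  3.8 -25.4  50.7] [-0.04  0.06 -2.2 ]
[  4.7 -25.2  50.7] [-0.04  0.06 -2.2 ]
```

apply_moves --pt "0 -25 50 0 0 -2.2 0" --pt "1 -25 50 0 0 -2.2 0" --pt "2 -25 50 0 0 -2.2 0" --pt "3 -25 50 0 0 -2.2 0" --pt "4 -25 50 0 0 -2.2 0" --pt "5 -25 50 0 0 -2.2 0" --pt "0 0 0 0 0 0 0" --pt "0 0 0 0 0 0 0"

```text
t: 3.15
eef_pos: [0.5306, 0.1919, 0.1965]
tool_rot: [-0.002, 0.999, 0.047, -0.002]
contact_force: [-0.1, -0.2, 0.1]
gripper_width: 0.499
```

```bash
python3 - <<'E'
from h import *
info()
c=imaging.get_calibration("wrist"); im=imaging.read_camera("wrist"); cv2.imwrite("pics/w1.png",im[:,:,::-1])
import pickle; pickle.dump(c,open("w1.pkl","wb")); print(c["extrinsics"])
for P in [(.532,.184,.022),(.5277,.2323,.022),(.536,.1334,.022),(.5448,.0112,.001)]: print(proj("wrist",P,c))
E
```

```text
t 3.15 p [0.5306 0.1919 0.1965] jawyaw 5.344610946957705 z [-0.0042  0.0048 -1.    ] xz -0.0037043316805925658 F [-0.0614 -0.2295  0.1105] M [-0.0551 -0.01    0.0005] w 0.49851842117846074
[[ 0.9957  0.0901  0.0207  0.5245]
 [ 0.0923 -0.96   -0.2645  0.2595]
 [-0.0039  0.2652 -0.9642  0.3397]
 [ 0.      0.      0.      1.    ]]
[280.7256 196.4866]
[280.9611 148.2107]
[279.9927 243.5904]
[277.8896 326.4803]
```

View pics/w1.png

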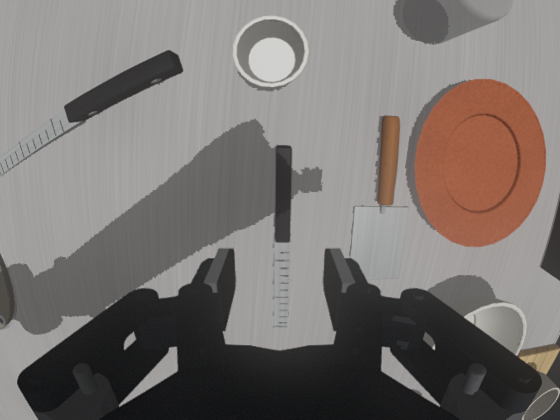

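```bash
python3 - <<'E'
from h import *
import pickle; c=pickle.load(open("w1.pkl","rb"))
crop("pics/w1.png","pics/w1c.png",255,130,315,335,3)
for u,v,z in [(284,147,.022),(282.5,241.5,.022),(281,327,.001)]: print(atz("wrist",u,v,z,c))
E
```

```text
[0.5305 0.2338 0.022 ]
[0.5384 0.136  0.022 ]
[0.5488 0.0107 0.001 ]
```

View pics/w1c.png

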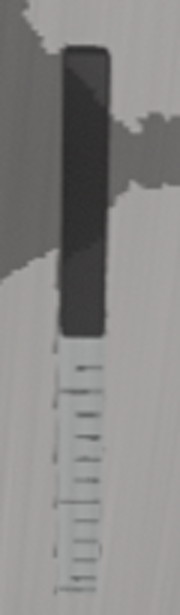

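```bash
python3 - <<'E'
from h import *
plan([((.534,.1855,.06),4.7,4)])
E
```

```text
[ 0.9  1.8 34.1] [-0.07  0.05  0.16]
[ 0.8  1.8 34.1] [-0.07  0.05  0.16]
[ 0.8  1.7 34.1] [-0.07  0.05  0.16]
[ 0.8  1.7 34.1] [-0.07  0.05  0.16]
```

apply_moves --pt "0.9 1.8 34 -0.07 0.05 0.16 0" --pt "0.9 1.8 34 -0.07 0.05 0.16 0" --pt "0.9 1.8 34 -0.07 0.05 0.16 0" --pt "0.9 1.8 34 -0.07 0.05 0.16 0" --pt "0 0 18 0 0 0 0" --pt "0 0 18 0 0 0 0" --pt "0 0 8 0 0 0 0" --pt "0 0 0 0 0 0 0"

```text
t: 4.2
eef_pos: [0.5491, 0.1817, 0.0259]
tool_rot: [-0.001, 0.999, 0.034, 0.013]
contact_force: [-0.4, 0.2, 0.6]
gripper_width: 0.498
```

```bash
python3 - <<'E'
from h import *
info()
plan([((.534,.1855,.003),4.7,2)])
c=imaging.get_calibration("wrist"); im=imaging.read_camera("wrist"); cv2.imwrite("pics/w2.png",im[:,:,::-1])
E
```

```text
t 4.2 p [0.5491 0.1817 0.0259] jawyaw 3.860242982139594 z [ 0.0266  0.0033 -0.9996] xz 0.026735565085560933 F [-0.4327  0.2469  0.6218] M [-0.0164  0.063  -0.0103] w 0.49810832310758213
[-7.7 -2.4 11.3] [-0.04 -0.77 -0.42]
[-7.5 -2.5 11.4] [-0.04 -0.77 -0.42]
```

View pics/w2.png

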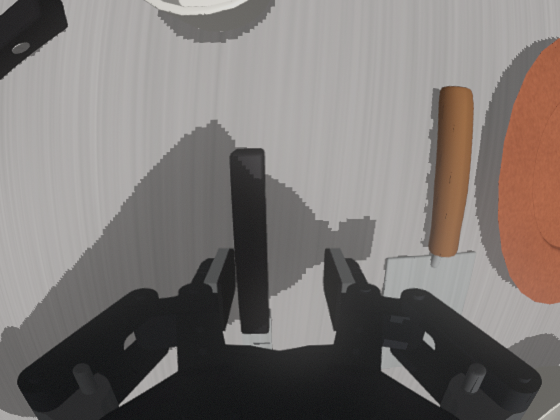

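apply_moves --pt "-5 -1 -2 0 -0.5 -0.3 0" --pt "-5 -1 0 0 -0.5 -0.3 0" --pt "-4 -1 0 0 -0.4 -0.2 0" --pt "0 0 0 0 0 0 0" --pt "0 0 0 0 0 0 0" --pt "0 0 0 0 0 0 0" --pt "0 0 0 0 0 0 0" --pt "0 0 0 0 0 0 0"

```text
t: 5.25
eef_pos: [0.535, 0.1846, 0.0299]
tool_rot: [-0.001, 0.999, 0.041, 0.002]
contact_force: [0.3, -0.3, -0.0]
gripper_width: 0.5
```

```bash
python3 - <<'E'
from h import *
info();print(cur()[2]["q"])
plan([((.534,.1855,.003),4.7,2)])
E
```

```text
t 5.25 p [0.535  0.1846 0.0299] jawyaw 4.73754120887635 z [ 0.0037  0.0026 -1.    ] xz 0.0038948870645323006 F [ 0.3092 -0.3273 -0.0175] M [ 0.0751 -0.0336  0.0308] w 0.5002865047156517
[-0.0652  0.6162 -0.4889  1.9391  0.4408  0.6878 -0.7404]
[-0.5 -0.5 13.5] [-0.07 -0.11  0.02]
[-0.5 -0.5 13.5] [-0.07 -0.11  0.02]
```

apply_moves --pt "-0.3 0 6 0 -0.1 0 0" --pt "-0.3 0 6 0 -0.1 0 0" --pt "0 0 6 0 0 0 0" --pt "0 0 5 0 0 0 0" --pt "0 0 3 0 0 0 0" --pt "0 0 0 0 0 0 0" --pt "0 0 0 0 0 0 0" --pt "0 0 0 0 0 0 0"

```text
t: 6.25
eef_pos: [0.5342, 0.1845, 0.0017]
tool_rot: [-0.001, 0.999, 0.041, -0.0]
contact_force: [0.6, -1.0, 0.2]
gripper_width: 0.5
```

```bash
python3 - <<'E'
from h import *
info()
plan([((.534,.1855,.003),4.7,2)])
c=imaging.get_calibration("wrist"); im=imaging.read_camera("wrist"); cv2.imwrite("pics/w3.png",im[:,:,::-1])
E
```

```text
t 6.25 p [0.5342 0.1845 0.0017] jawyaw 4.741181252257747 z [-0.0007  0.0021 -1.    ] xz -0.0005034687194392574 F [ 0.649  -1.03    0.2432] M [-0.038  -0.0476  0.0376] w 0.4995579161296634
[-0.1 -0.5 -0.7] [-0.06  0.01  0.02]
[-0.1 -0.5 -0.7] [-0.06  0.01  0.02]
```

View pics/w3.png

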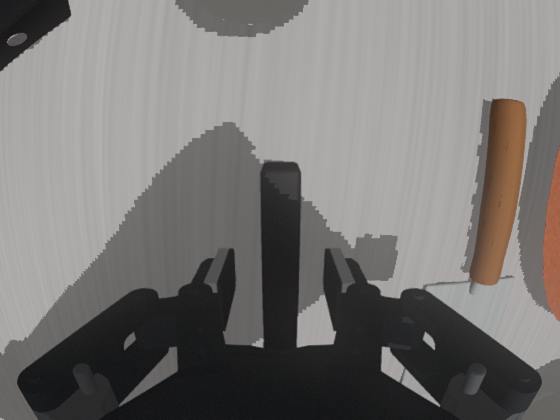

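The handle (column 281) sits midway between the pads at columns 232 and 330, so I'll raise slightly and close.

apply_moves --pt "0 -0.5 -2 -0.12 0 0 0" --pt "0 0 0 0 0 0 0.4" --pt "0 0 0 0 0 0 1" --pt "0 0 0 0 0 0 1" --pt "0 0 0 0 0 0 1" --pt "0 0 0 0 0 0 1" --pt "0 0 0 0 0 0 1" --pt "0 0 0 0 0 0 1" --grip_force 70

```text
t: 7.3
eef_pos: [0.5344, 0.1852, 0.0044]
tool_rot: [0.0, 0.999, 0.041, 0.0]
contact_force: [0.3, 0.1, 1.4]
gripper_width: 0.168
```

```bash
python3 - <<'E'
from h import *
info()
plan([((.534,.1855,.15),4.7,4)])
E
```

```text
t 7.3 p [0.5344 0.1852 0.0044] jawyaw 4.743457633456307 z [ 0.0002 -0.     -1.    ] xz 0.00022337613103956127 F [0.2836 0.118  1.3941] M [ 0.0359 -0.024   0.0564] w 0.16835685018579633
[ -0.1  -0.1 -36.4] [ 0.   -0.    0.01]
[ -0.1  -0.1 -36.4] [ 0.   -0.    0.01]
[ -0.1  -0.1 -36.4] [ 0.   -0.    0.01]
[ -0.1  -0.1 -36.4] [ 0.   -0.    0.01]
```

```bash
python3 - <<'E'
from h import *
plan([((.534,.1855,.14),4.7,4),((.468,-.0,.18),9.7,6)])
E
```

```text
[ -0.1  -0.1 -33.9] [ 0.   -0.    0.01]
[ -0.1  -0.1 -33.9] [ 0.   -0.    0.01]
[ -0.1  -0.1 -33.9] [ 0.   -0.    0.01]
[ -0.1  -0.1 -33.9] [ 0.   -0.    0.01]
[-13.5  29.9  -6.7] [ 0.    0.   -0.83]
[-13.9  29.7  -6.7] [ 0.    0.   -0.83]
[-14.4  29.5  -6.7] [ 0.    0.   -0.83]
[-14.8  29.3  -6.7] [ 0.    0.   -0.83]
[-15.2  29.1  -6.7] [ 0.    0.   -0.83]
[-15.6  28.9  -6.7] [ 0.    0.   -0.83]
```

apply_moves --pt "0 0 -15 0 0 0 1" --pt "0 0 -30 0 0 0 1" --pt "0 0 -35 0 0 0 1" --pt "0 0 -35 0 0 0 1" --pt "-14 30 -10 0 0 -0.8 1" --pt "-14 30 -10 0 0 -0.8 1" --pt "-14 30 -10 0 0 -0.8 1" --pt "-15 29 -7 0 0 -0.8 1"

```text
t: 8.3
eef_pos: [0.4884, 0.0607, 0.1661]
tool_rot: [-0.001, 0.997, 0.073, 0.001]
contact_force: [1.0, -0.9, -2.0]
gripper_width: 0.168
```

```bash
python3 - <<'E'
from h import *
info()
plan([((.468,-.0,.18),9.7,3)])
E
```

```text
t 8.3 p [0.4884 0.0607 0.1661] jawyaw 8.398207470328773 z [ 0.0017  0.0014 -1.    ] xz 0.0018903236144948976 F [ 0.9703 -0.9455 -1.9913] M [ 0.0254 -0.029   0.011 ] w 0.16766624085073953
[-9.7 19.  -4.7] [-0.02 -0.04 -0.43]
[-9.8 19.  -4.6] [-0.02 -0.04 -0.43]
[-10.   18.9  -4.6] [-0.02 -0.04 -0.43]
```

apply_moves --pt "-10 19 -5 0 0 -0.4 1" --pt "-10 19 -5 0 0 -0.4 1" --pt "-9 17 -4 0 0 -0.4 1" --pt "0 0 0 0 0 0 1" --pt "0 0 0 0 0 0 1" --pt "0 0 0 0 0 0 1" --pt "0 0 0 0 0 0 1" --pt "0 0 0 0 0 0 1"

```text
t: 9.3
eef_pos: [0.466, 0.0004, 0.184]
tool_rot: [0.0, 0.996, 0.084, 0.002]
contact_force: [-0.5, 0.4, -2.3]
gripper_width: 0.171
```

```bash
python3 - <<'E'
from h import *
import pickle
info()
for n in ["wrist","top","side"]:
    c=imaging.get_calibration(n); im=imaging.read_camera(n); cv2.imwrite(f"pics/{n}4.png",im[:,:,::-1]); pickle.dump(c,open(f"{n}4.pkl","wb"))
E
```

```text
t 9.3 p [0.466  0.0004 0.184 ] jawyaw 9.615123356086395 z [ 0.004   0.0001 -1.    ] xz 0.003933500425185945 F [-0.4647  0.3729 -2.3345] M [0.0307 0.0516 0.0191] w 0.17148564571237077
```

View pics/wrist4.png

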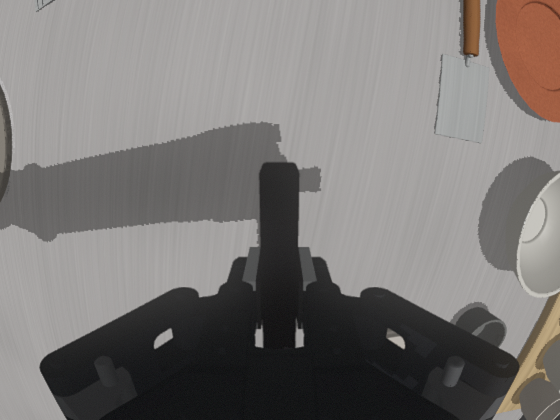

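View pics/top4.png

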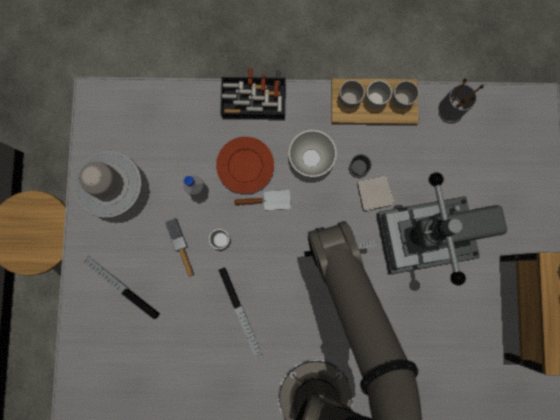

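View pics/side4.png

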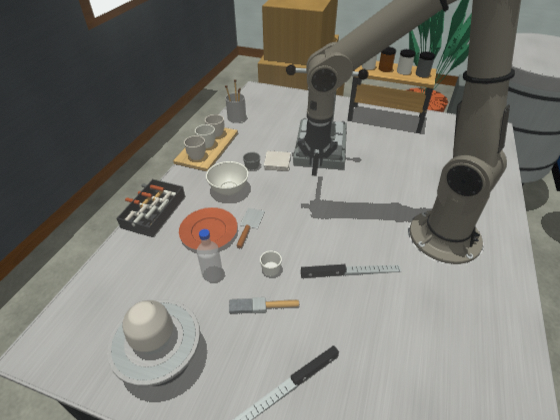

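```bash
python3 - <<'E'
from h import *
crop("pics/top0.png","pics/tp5.png",375,195,455,285,7)
crop("pics/top4.png","pics/tp6.png",340,225,420,265,10)
E
```

```text
(no output)
```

View pics/tp5.png

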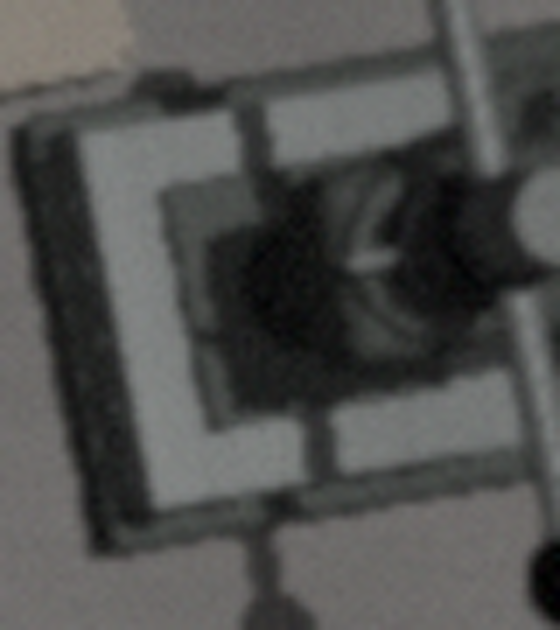

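View pics/tp6.png

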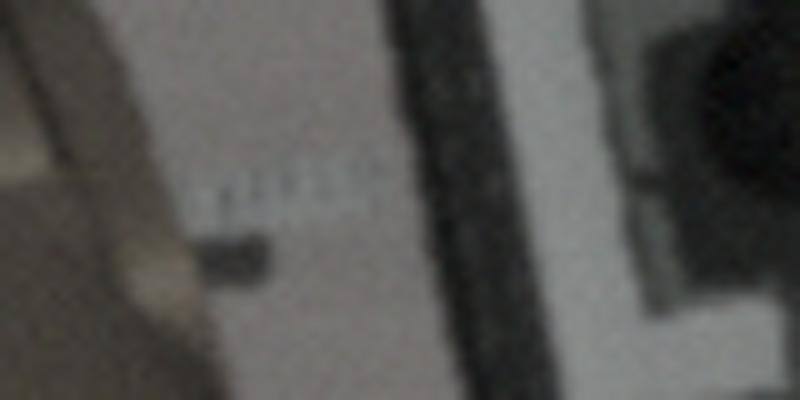

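```bash
cat > fit.py <<'E'
from h import *
from scipy.ndimage import map_coordinates
g=np.mean([cv2.imread(f"pics/top{i}.png").astype(float).mean(2) for i in (0,4)],axis=0)
def edge(a,b,n=25,w=3):
    a=np.array(a,float);b=np.array(b,float);d=(b-a)/np.linalg.norm(b-a);nn=np.array([-d[1],d[0]])
    pts=[]
    for t in np.linspace(0.06,.94,n):
        c=a+(b-a)*t; s=np.linspace(-w,w,61)
        pr=map_coordinates(g,[c[1]+s*nn[1],c[0]+s*nn[0]],order=1)
        gr=np.abs(np.gradient(np.convolve(pr,np.ones(7)/7,'same')))[6:-6]; ss=s[6:-6]
        k=np.argmax(gr); m=abs(ss-ss[k])<.8; pts.append(c+nn*(np.sum(ss[m]*gr[m])/np.sum(gr[m])))
    pts=np.array(pts); 
    for _ in range(4):
        m=pts.mean(0); u,sv,vt=np.linalg.svd(pts-m); r=(pts-m)@vt[1]; 
        pts=pts[abs(r)<max(2*r.std(),.15)]
    return m,vt[0],r.std(),len(pts)
def inter(l,k):
    A=np.c_[l[1],-k[1]]; t=np.linalg.solve(A,k[0]-l[0]); return l[0]+t[0]*l[1]
O=np.array([375,195.])
P=lambda x,y:O+np.array([x,y])/7-0.5+0.5/7
F=edge(P(80,135),P(150,512)); 
T=edge(P(80,135),P(230,110)); T2=edge(P(275,103),P(440,74)); B=edge(P(150,512),P(300,485)); B2=edge(P(345,478),P(500,447))
for l in (F,T,T2,B,B2): print(l)
for TT in (T,T2):
  for BB in (B,B2):
    L=inter(F,TT);Rr=inter(F,BB); 
    for z in (.1145,.118):
        a=atz("top",*L,z);b=atz("top",*Rr,z); d=a-b; print(L,Rr,"mid",(a+b)/2,"len",np.linalg.norm(d),"jawyaw",np.degrees(np.arctan2(d[1],d[0])))
E
python3 fit.py
```

```text
(array([391.0355, 241.375 ]), array([0.2057, 0.9786]), np.float64(0.17410567287406278), 24)
(array([396.9213, 211.9006]), array([ 0.9836, -0.1803]), np.float64(0.1606344979326494), 24)
(array([425.4178, 206.8156]), array([ 0.983 , -0.1838]), np.float64(0.17845327553617066), 23)
(array([406.6567, 265.4659]), array([ 0.9835, -0.1809]), np.float64(0.21704975515994313), 25)
(array([434.7729, 260.3925]), array([ 0.988 , -0.1542]), np.float64(0.19506100206501817), 24)
[385.2888 214.0323] [396.4917 267.3356] mid [ 0.5057 -0.2273  0.1145] len 0.17017904546380652 jawyaw 11.155569483229636
[385.2888 214.0323] [396.4917 267.3356] mid [ 0.5055 -0.2265  0.118 ] len 0.16976106065338542 jawyaw 11.155569483229657
[385.2888 214.0323] [396.2946 266.3977] mid [ 0.5072 -0.2271  0.1145] len 0.16722339953260906 jawyaw 11.155569483229609
[385.2888 214.0323] [396.2946 266.3977] mid [ 0.5069 -0.2262  0.118 ] len 0.16681267422408996 jawyaw 11.155569483229613
[385.3467 214.3077] [396.4917 267.3356] mid [ 0.5053 -0.2274  0.1145] len 0.16928797142636146 jawyaw 11.155569483229636
[385.3467 214.3077] [396.4917 267.3356] mid [ 0.5051 -0.2266  0.118 ] len 0.16887217522507023 jawyaw 11.15556948322965
[385.3467 214.3077] [396.2946 266.3977] mid [ 0.5068 -0.2271  0.1145] len 0.16633232549516402 jawyaw 11.155569483229609
[385.3467 214.3077] [396.2946 266.3977] mid [ 0.5065 -0.2263  0.118 ] len 0.16592378879577474 jawyaw 11.155569483229606
```

```bash
cat >> fit.py <<'E'
print('--')
for l in (T,T2,B,B2):
    a=atz("top",*(l[0]-10*l[1]),.116);b=atz("top",*(l[0]+10*l[1]),.116);d=b-a;print("side edge jawyaw",np.degrees(np.arctan2(d[1],d[0]))+90)
im=cv2.imread("pics/top0.png").astype(float).mean(2); 
cs=[]
for x,y in [(436,179),(458,278)]:
    s=im[y-13:y+14,x-13:x+14]; m=(s<28).astype(np.uint8); m=cv2.morphologyEx(m,cv2.MORPH_OPEN,np.ones((5,5)))
    n,lab,st,ce=cv2.connectedComponentsWithStats(m); k=lab[13,13]; print(st[k],ce[k]+[x-13,y-13]); cs.append(ce[k]+[x-13,y-13])
for z in (.38,.41):
    a=atz("top",*cs[0],z);b=atz("top",*cs[1],z);d=a-b;print("balls",a,b,(a+b)/2,np.linalg.norm(d),np.degrees(np.arctan2(d[1],d[0])))
E
python3 fit.py | sed -n '/--/,$p'
```

```text
--
side edge jawyaw 11.19512906326743
side edge jawyaw 11.399759918666106
side edge jawyaw 11.07413117466946
side edge jawyaw 9.547693965122761
[  7   8  12  11 117] [435.4359 178.8718]
[  6   8  14  11 134] [457.5    277.8284]
balls [ 0.6481 -0.282   0.38  ] [ 0.3942 -0.3317  0.38  ] [ 0.5212 -0.3068  0.38  ] 0.25869660066108807 11.06439107504985
balls [ 0.6418 -0.2718  0.41  ] [ 0.3945 -0.3202  0.41  ] [ 0.5181 -0.296   0.41  ] 0.2520032628653996 11.064391075049835
```

```bash
python3 - <<'E'
from h import *
for s in (.08,.12,.15,.176):
  for w in (-.009,0,.009):
    a=np.radians(-80.385); P=np.array([.466+s*np.cos(a)-w*np.sin(a),.0004+s*np.sin(a)+w*np.cos(a),.18+.0015+(.176-s)/14])
    uv=proj("top",P); print(s,w,uv,((uv-[340,225]+.5)*10-.5).round())
E
```

```text
0.08 -0.009 [347.2336 249.987 ] [ 77. 254.]
0.08 0 [346.7199 246.9879] [ 72. 224.]
0.08 0.009 [346.2069 243.9931] [ 67. 194.]
0.12 -0.009 [360.3504 247.9635] [208. 234.]
0.12 0 [359.8284 244.9738] [203. 204.]
0.12 0.009 [359.3072 241.9886] [198. 174.]
0.15 -0.009 [370.1418 246.4529] [306. 219.]
0.15 0 [369.6136 243.4704] [301. 189.]
0.15 0.009 [369.0861 240.4924] [295. 159.]
0.176 -0.009 [378.5957 245.1487] [390. 206.]
0.176 0 [378.0622 242.1724] [385. 176.]
0.176 0.009 [377.5295 239.2004] [380. 147.]
```

```bash
python3 - <<'E'
from h import *
plan([((.4647,-.0200,.0975),11.15,5)])
E
```

```text
[-1.   3.9 17.3] [ 0.01 -0.04 -0.31]
[-1.   3.9 17.3] [ 0.01 -0.04 -0.31]
[-1.   3.9 17.3] [ 0.01 -0.04 -0.31]
[-1.   3.9 17.3] [ 0.01 -0.04 -0.31]
[-1.   3.9 17.3] [ 0.01 -0.04 -0.31]
```

apply_moves --pt "-1 4 15 0 -0.04 -0.3 1" --pt "-1 4 15 0 -0.04 -0.3 1" --pt "-1 4 15 0 -0.04 -0.3 1" --pt "-1 4 15 0 -0.04 -0.3 1" --pt "-1 4 12 0 -0.04 -0.3 1" --pt "0 0 8 0 0 0 1" --pt "0 0 0 0 0 0 1" --pt "0 0 0 0 0 0 1"

```text
t: 10.45
eef_pos: [0.464, -0.0223, 0.0971]
tool_rot: [-0.0, 0.995, 0.097, -0.001]
contact_force: [0.2, -0.5, -2.5]
gripper_width: 0.174
```

```bash
python3 - <<'E'
from h import *
info()
plan([((.4647,-.0200,.097),11.15,1)])
im=imaging.read_camera("top"); cv2.imwrite("pics/top5.png",im[:,:,::-1]);crop("pics/top5.png","pics/tp7.png",340,205,420,275,8)
im=imaging.read_camera("side"); cv2.imwrite("pics/side5.png",im[:,:,::-1]);crop("pics/side5.png","pics/sp7.png",280,110,360,180,8)
E
```

```text
t 10.45 p [ 0.464  -0.0223  0.0971] jawyaw 11.156501903776103 z [-0.002  -0.0002 -1.    ] xz -0.0020358177176631733 F [ 0.1965 -0.5224 -2.4533] M [ 0.0243 -0.0745  0.0191] w 0.1739277501104616
[ 1.1 -2.1  0.1] [-0.01  0.12  0.01]
```

View pics/tp7.png

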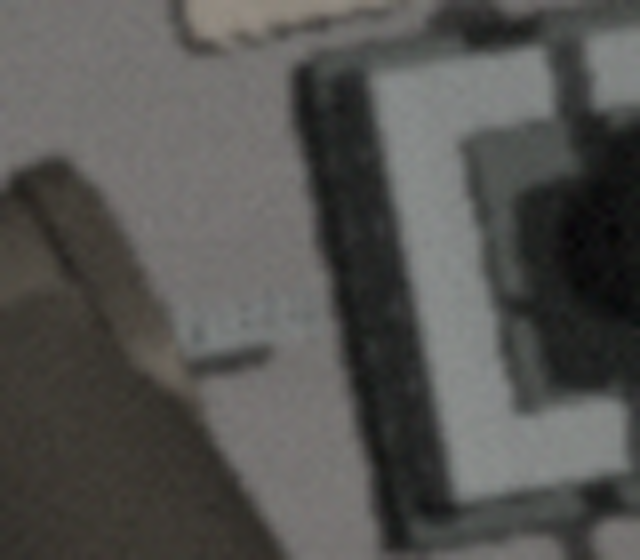

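View pics/sp7.png

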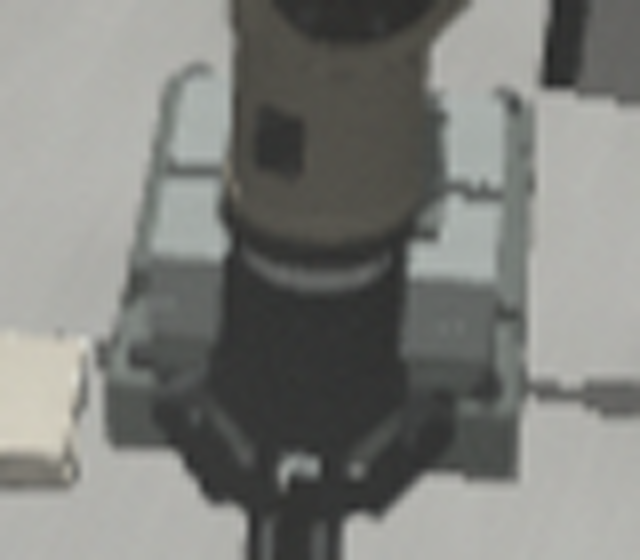

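apply_moves --pt "1.1 5 0.7 0 0.12 0 1" --pt "0 5 0.8 0 0 0 1" --pt "0 5 0 0 0 0 1" --pt "0 5 0 0 0 0 1" --pt "0 4 0 0 0 0 1" --pt "0 0 0 0 0 0 1" --pt "0 0 0 0 0 0 1" --pt "0 0 0 0 0 0 1"

```text
t: 11.55
eef_pos: [0.4708, -0.0476, 0.0965]
tool_rot: [0.0, 0.995, 0.097, 0.001]
contact_force: [0.2, -0.2, -1.6]
gripper_width: 0.166
```

```bash
cat >> h.py <<'E'
def ins(E=(.5055,-.227),yaw=11.15,dz=.0044):
    p,r,o=cur(); a=np.radians(yaw); d=np.array([np.sin(a),-np.cos(a)]); l=np.array([np.cos(a),np.sin(a)])
    v=p[:2]-np.array(E); print("tip depth mm %.1f lateral %.2f underside z %.2f"%(1000*(v@d+.176),1000*(v@l),1000*(p[2]-dz)))
    m=r.as_matrix(); F=m.T@o["contact_force"]; print("yaw err",np.degrees(np.arctan2(m[1,0],m[0,0]))-yaw,"pitch(y axis z) deg",np.degrees(m[2,1]),"roll",np.degrees(m[2,0]),"F tool",F,"w",o["gripper_width"],"t",o["t"],"M",o["torque"])
E
python3 - <<'E'
from h import *
ins()
E
```

```text
tip depth mm -6.7 lateral 0.61 underside z 92.05
yaw err -0.02556382907220467 pitch(y axis z) deg 0.03788670934341893 roll 0.11724820887935115 F tool [0.1289 0.207  1.5913] w 0.16624213576587332 t 11.55 M [0.09   0.0004 0.0173]
```

apply_moves --pt "-0.4 0 0.8 0 -0.1 0 1" --pt "0 0 0 0 0 0 1" --pt "0 4 0 0 0 0 1" --pt "0 4 0 0 0 0 1" --pt "0 4 0 0 0 0 1" --pt "0 4 0 0 0 0 1" --pt "0 4 0 0 0 0 1" --pt "0 0 0 0 0 0 1"

```text
t: 12.55
eef_pos: [0.4745, -0.0689, 0.0956]
tool_rot: [0.0, 0.995, 0.097, 0.0]
contact_force: [-0.3, 0.6, -2.2]
gripper_width: 0.165
```

```bash
python3 - <<'E'
from h import *
ins()
im=imaging.read_camera("top"); cv2.imwrite("pics/top6.png",im[:,:,::-1]);crop("pics/top6.png","pics/tp8.png",340,205,420,275,8)
E
```

```text
tip depth mm 14.9 lateral 0.14 underside z 91.19
yaw err -0.03611188692528877 pitch(y axis z) deg 0.046050331069484626 roll 0.008282081388240353 F tool [-0.1482 -0.6325  2.222 ] w 0.16486247308337734 t 12.55 M [ 0.0536 -0.012   0.0203]
```

View pics/tp8.png

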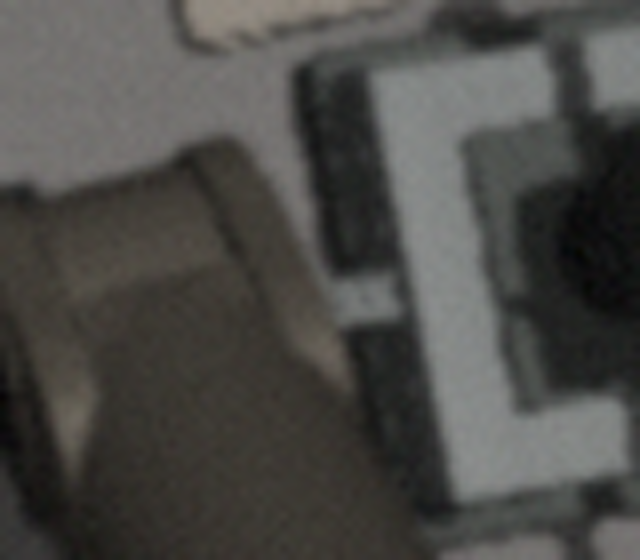

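```bash
python3 - <<'E'
from h import *
a=np.radians(11.15); d=np.array([np.sin(a),-np.cos(a)]); l=np.array([np.cos(a),np.sin(a)]);E=np.array([.5055,-.227])
for s in (-.02,-.01,0):
  for w in (-.009,0,.009):
    q=E+s*d+w*l; uv=proj("top",[*q,.094-s/14]); print(s,w,((uv-[340,205]+.5)*8-.5).round())
im=cv2.imread("pics/top6.png").astype(float).mean(2)
for u in (383,385,387,388): print(u,im[234:250,u].round())
E
```

```text
-0.02 -0.009 [353. 323.]
-0.02 0 [349. 301.]
-0.02 0.009 [344. 278.]
-0.01 -0.009 [378. 318.]
-0.01 0 [373. 296.]
-0.01 0.009 [368. 274.]
0 -0.009 [402. 314.]
0 0 [397. 292.]
0 0.009 [393. 270.]
383 [ 47.  43.  38.  27.  37.  62. 103. 112. 111. 111. 106.  86.  53.  43.
  49.  55.]
385 [ 37.  34.  33.  36.  51.  76.  98. 106. 102. 114. 107.  70.  36.  34.
  37.  29.]
387 [ 48.  40.  40.  40.  54.  82. 105. 113. 118. 116. 102.  61.  39.  42.
  40.  41.]
388 [ 49.  41.  40.  43.  60.  85.  99. 102. 112. 113.  96.  60.  37.  33.
  34.  37.]
```

apply_moves --pt "1 0 0 0 0 0 1" --pt "0 4 0 0 0 0 1" --pt "0 4 0 0 0 0 1" --pt "0 4 0 0 0 0 1" --pt "0 3 0.3 0 0 0 1" --pt "0 0 0.3 0 0 0 1" --pt "0 0 0 0 0 0 1" --pt "0 0 0 0 0 0 1"

```text
t: 13.6
eef_pos: [0.4786, -0.084, 0.095]
tool_rot: [0.0, 0.995, 0.097, 0.0]
contact_force: [-0.7, -0.3, -1.6]
gripper_width: 0.168
```

```bash
python3 - <<'E'
from h import *
ins()
E
```

```text
tip depth mm 30.5 lateral 1.25 underside z 90.56
yaw err 0.005627067909264483 pitch(y axis z) deg 0.03255151713453966 roll 0.00876329523532237 F tool [-0.7131  0.158   1.6263] w 0.1676526873018445 t 13.6 M [ 0.0415 -0.0391  0.0217]
```

apply_moves --pt "-0.2 0 0.3 0 0 0 1" --pt "0 0 0 0 0 0 1" --pt "0 0 0.2 0 0 0 1" --pt "0 0 0 0 0 0 1" --pt "0 0 0.2 0 0 0 1" --pt "0 0 0 0 0 0 1" --pt "0 0 0 0 0 0 1" --pt "0 0 0 0 0 0 1"

```text
t: 14.6
eef_pos: [0.4784, -0.0837, 0.0943]
tool_rot: [0.0, 0.995, 0.097, 0.0]
contact_force: [0.4, 0.2, -0.9]
gripper_width: 0.167
```

```bash
python3 - <<'E'
from h import *
ins()
E
```

```text
tip depth mm 30.1 lateral 1.09 underside z 89.89
yaw err 0.03726150811780471 pitch(y axis z) deg 0.031367202380215606 roll 0.009633324037966885 F tool [ 0.424 -0.103  0.882] w 0.1672712117154855 t 14.6 M [ 0.0284  0.0385 -0.0606]
```

apply_moves --pt "0 0 0.3 0 0 0 1" --pt "0 0 0.3 0 0 0 1" --pt "0 0 0.3 0 0 0 1" --pt "0 0 0.3 0 0 0 1" --pt "0 0 0.3 0 0 0 1" --pt "0 0 0.3 0 0 0 1" --pt "0 0 0.3 0 0 0 1" --pt "0 0 0.3 0 0 0 1"

```text
t: 15.6
eef_pos: [0.4786, -0.0835, 0.0923]
tool_rot: [0.0, 0.995, 0.098, 0.0]
contact_force: [-1.2, 1.2, 1.7]
gripper_width: 0.164
```

```bash
python3 - <<'E'
from h import *
ins()
E
```

```text
tip depth mm 30.0 lateral 1.38 underside z 87.93
yaw err 0.04358080879256221 pitch(y axis z) deg 0.05906602655180766 roll 0.03613556888981293 F tool [-0.9659 -1.4247 -1.6823] w 0.16423013714505688 t 15.6 M [-0.2545  0.1628 -0.1443]
```

apply_moves --pt "-0.2 0 -0.5 0 0 0 1" --pt "0 0 -0.5 0 0 0 1" --pt "0 0 0 0 0 0 1" --pt "0 0 0 0 0 0 1" --pt "0 0 0 0 0 0 1" --pt "0 0 0 0 0 0 1" --pt "0 0 0 0 0 0 1" --pt "0 0 0 0 0 0 1"

```text
t: 16.6
eef_pos: [0.4785, -0.0836, 0.0932]
tool_rot: [0.0, 0.995, 0.098, 0.0]
contact_force: [-1.0, 0.1, -0.4]
gripper_width: 0.171
```

```bash
python3 - <<'E'
from h import *
ins();ins()
im=imaging.read_camera("side"); cv2.imwrite("pics/side8.png",im[:,:,::-1]);crop("pics/side8.png","pics/sp8.png",280,110,360,180,8)
im=imaging.read_camera("wrist"); cv2.imwrite("pics/w8.png",im[:,:,::-1])
E
```

```text
tip depth mm 30.1 lateral 1.24 underside z 88.82
yaw err 0.05447244900298287 pitch(y axis z) deg 0.051988273157896024 roll 0.04378310524314851 F tool [-0.9716 -0.3173  0.4258] w 0.17091382988606962 t 16.6 M [-0.069   0.1151 -0.0445]
tip depth mm 30.1 lateral 1.24 underside z 88.82
yaw err 0.05447244900298287 pitch(y axis z) deg 0.051988273157896024 roll 0.04378310524314851 F tool [-0.9716 -0.3173  0.4258] w 0.17091382988606962 t 16.6 M [-0.069   0.1151 -0.0445]
```

View pics/w8.png

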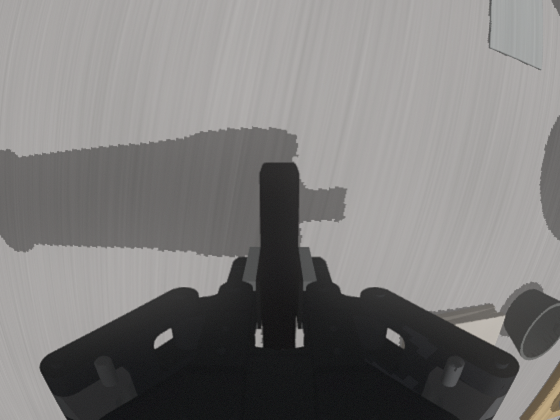

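apply_moves --pt "-0.2 1 -0.9 0 0 0 1" --pt "0 2 0 0 0 0 1" --pt "0 2 0 0 0 0 1" --pt "0 2 0 0 0 0 1" --pt "0 2 0 0 0 0 1" --pt "0 2 0 0 0 0 1" --pt "0 1 0 0 0 0 1" --pt "0 0 0 0 0 0 1"

```text
t: 17.7
eef_pos: [0.4808, -0.0964, 0.094]
tool_rot: [0.0, 0.995, 0.097, 0.0]
contact_force: [-0.4, 0.1, -1.2]
gripper_width: 0.169
```

```bash
python3 - <<'E'
from h import *
ins()
E
```

```text
tip depth mm 43.1 lateral 1.05 underside z 89.58
yaw err 0.03720531512005465 pitch(y axis z) deg 0.037481438704535845 roll 0.049346827438555146 F tool [-0.352  -0.2022  1.1625] w 0.1687402897097321 t 17.7 M [-0.0472 -0.0529  0.026 ]
```

apply_moves --pt "0 1.5 -0.1 0 0 0 1" --pt "0 1.5 0 0 0 0 1" --pt "0 1.5 0 0 0 0 1" --pt "0 1.5 0 0 0 0 1" --pt "0 1.5 0 0 0 0 1" --pt "0 1.5 0 0 0 0 1" --pt "0 1.5 0 0 0 0 1" --pt "0 1.5 0 0 0 0 1"

```text
t: 18.7
eef_pos: [0.4832, -0.1087, 0.0941]
tool_rot: [0.0, 0.995, 0.098, 0.0]
contact_force: [0.0, 0.9, -0.7]
gripper_width: 0.168
```

```bash
python3 - <<'E'
from h import *
ins()
E
```

```text
tip depth mm 55.6 lateral 1.02 underside z 89.66
yaw err 0.06187829656623478 pitch(y axis z) deg 0.02913527811952017 roll 0.04235429202985028 F tool [ 0.2038 -0.9088  0.7448] w 0.1681120910865219 t 18.7 M [0.0874 0.0204 0.0002]
```

apply_moves --pt "0 1.2 0 0 0 0 1" --pt "0 1.2 0 0 0 0 1" --pt "0 1.2 0 0 0 0 1" --pt "0 1.2 0 0 0 0 1" --pt "0 1.2 0 0 0 0 1" --pt "0 1.2 0 0 0 0 1" --pt "0 1.2 0 0 0 0 1" --pt "0 1.2 0 0 0 0 1"

```text
t: 19.7
eef_pos: [0.4853, -0.1187, 0.0941]
tool_rot: [0.0, 0.995, 0.098, 0.0]
contact_force: [-0.7, 0.9, -0.5]
gripper_width: 0.168
```

```bash
python3 - <<'E'
from h import *
ins()
E
```

```text
tip depth mm 65.9 lateral 1.08 underside z 89.69
yaw err 0.06329024643689429 pitch(y axis z) deg 0.026160399919695012 roll 0.045912021852887626 F tool [-0.5335 -1.0354  0.5079] w 0.1683383062480258 t 19.7 M [0.0818 0.0407 0.0131]
```

apply_moves --pt "0 1.2 0 0 0 0 1" --pt "0 1.2 0 0 0 0 1" --pt "0 1.2 0 0 0 0 1" --pt "0 1.2 0 0 0 0 1" --pt "0 1.2 0 0 0 0 1" --pt "0 1.2 0 0 0 0 1" --pt "0 1.2 0 0 0 0 1" --pt "0 1.2 0 0 0 0 1"

```text
t: 20.7
eef_pos: [0.4873, -0.1288, 0.0941]
tool_rot: [0.0, 0.995, 0.098, 0.0]
contact_force: [0.6, 1.5, -1.2]
gripper_width: 0.165
```

```bash
python3 - <<'E'
from h import *
ins()
E
```

```text
tip depth mm 76.1 lateral 1.13 underside z 89.73
yaw err 0.06876380469314292 pitch(y axis z) deg 0.025101755407948765 roll 0.04910153798081415 F tool [ 0.8508 -1.3549  1.1599] w 0.16491644700502162 t 20.7 M [0.119  0.0187 0.0572]
```

apply_moves --pt "0 0.8 0 0 0 0 1" --pt "0 0.8 0 0 0 0 1" --pt "0 0.8 0 0 0 0 1" --pt "0 0.8 0 0 0 0 1" --pt "0 0.8 0 0 0 0 1" --pt "0 0.8 0 0 0 0 1" --pt "0 0.8 0 0 0 0 1" --pt "0 0.8 0 0 0 0 1"

```text
t: 21.7
eef_pos: [0.4886, -0.1355, 0.0942]
tool_rot: [0.0, 0.995, 0.098, 0.0]
contact_force: [-0.0, 1.7, -0.8]
gripper_width: 0.166
```

```bash
python3 - <<'E'
from h import *
ins()
E
```

```text
tip depth mm 83.0 lateral 1.14 underside z 89.76
yaw err 0.06355190534987898 pitch(y axis z) deg 0.023462523913272925 roll 0.04982700163357856 F tool [ 0.3192 -1.6657  0.759 ] w 0.16634588957489263 t 21.7 M [ 0.1589  0.0206 -0.0231]
```

apply_moves --pt "0 0.8 0 0 0 0 1" --pt "0 0.8 0 0 0 0 1" --pt "0 0.8 0 0 0 0 1" --pt "0 0.8 0 0 0 0 1" --pt "0 0.8 0 0 0 0 1" --pt "0 0.8 0 0 0 0 1" --pt "0 0.8 0 0 0 0 1" --pt "0 0.8 0 0 0 0 1"

```text
t: 22.7
eef_pos: [0.4894, -0.1394, 0.0941]
tool_rot: [-0.001, 0.995, 0.099, -0.0]
contact_force: [-1.2, 4.6, 0.7]
gripper_width: 0.167
```

```bash
python3 - <<'E'
from h import *
ins()
im=imaging.read_camera("wrist"); cv2.imwrite("pics/w9.png",im[:,:,::-1])
a=cv2.imread("pics/w8.png")[140:420,200:360];b=cv2.imread("pics/w9.png")[140:420,200:360]
cv2.imwrite("pics/w89.png",cv2.resize(np.hstack([a,b]),None,fx=2,fy=2))
E
```

```text
tip depth mm 87.0 lateral 1.15 underside z 89.66
yaw err 0.17859375437083358 pitch(y axis z) deg -0.14621037628352862 roll 0.004582697505256458 F tool [-0.2747 -4.7596 -0.6801] w 0.16699060818053152 t 22.7 M [ 0.9823  0.3384 -0.0138]
```

View pics/w89.png

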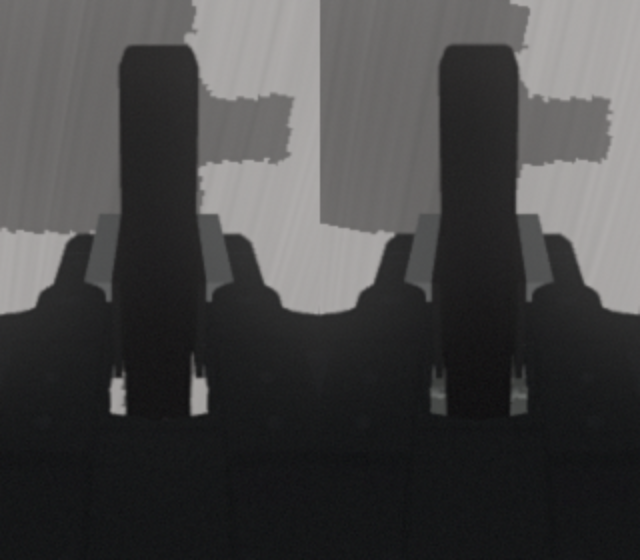

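apply_moves --pt "0 0.8 0 -0.1 0 0 1" --pt "0 0.8 0 -0.05 0 0 1" --pt "0 0.8 0 0 0 0 1" --pt "0 0.8 0 0 0 0 1" --pt "0 0.8 0 0 0 0 1" --pt "0 0.8 0 0 0 0 1" --pt "0 0.8 0 0 0 0 1" --pt "0 0.8 0 0 0 0 1"

```text
t: 23.75
eef_pos: [0.4892, -0.1396, 0.0942]
tool_rot: [-0.003, 0.995, 0.101, -0.002]
contact_force: [-2.6, 5.7, 2.7]
gripper_width: 0.169
```

```bash
python3 - <<'E'
from h import *
ins()
im=imaging.read_camera("wrist"); cv2.imwrite("pics/w10.png",im[:,:,::-1])
a=cv2.imread("pics/w9.png")[140:420,200:360];b=cv2.imread("pics/w10.png")[140:420,200:360]
cv2.imwrite("pics/w910.png",cv2.resize(np.hstack([a,b]),None,fx=2,fy=2))
im=imaging.read_camera("top"); cv2.imwrite("pics/top10.png",im[:,:,::-1])
im=imaging.read_camera("side"); cv2.imwrite("pics/side10.png",im[:,:,::-1]);crop("pics/side10.png","pics/sp10.png",270,90,370,180,8)
ins()
E
```

```text
tip depth mm 87.1 lateral 0.89 underside z 89.80
yaw err 0.4312415875545259 pitch(y axis z) deg -0.37394184859765073 roll -0.14042096328627063 F tool [-1.4216 -6.1    -2.6512] w 0.16944796017268424 t 23.75 M [ 0.9411  0.3907 -0.1122]
tip depth mm 87.1 lateral 0.86 underside z 89.77
yaw err 0.42794506057739135 pitch(y axis z) deg -0.37138890161477955 roll -0.14255920016239454 F tool [-1.6569 -6.7251 -2.2514] w 0.16502876213135176 t 23.9 M [ 0.9199  0.3896 -0.1109]
```

View pics/w910.png

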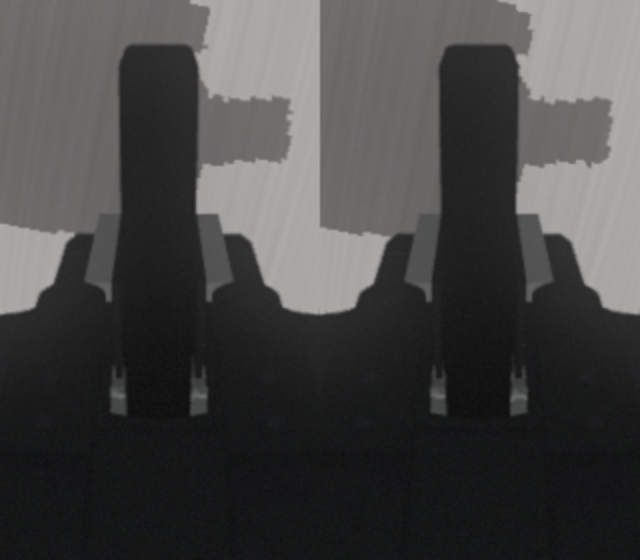

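View pics/sp10.png

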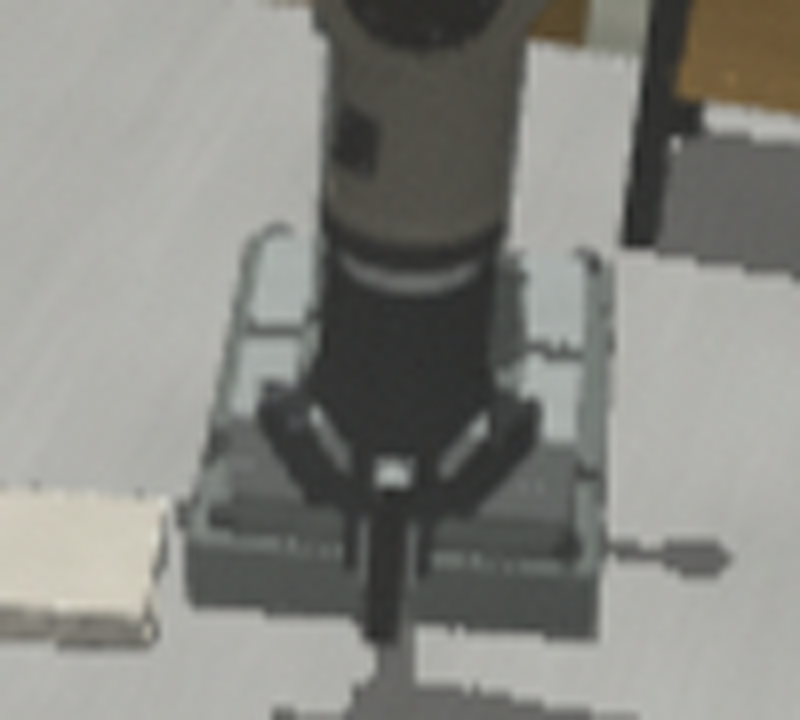

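View pics/top10.png

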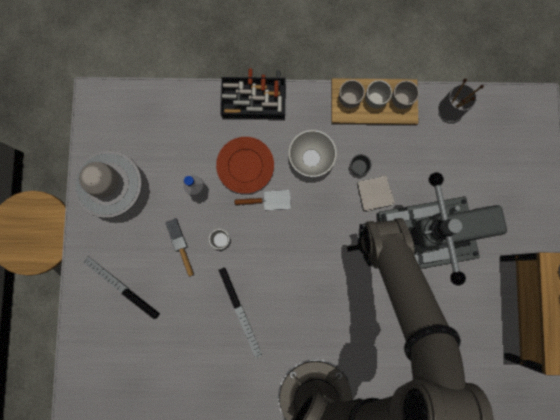

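```bash
python3 - <<'E'
from h import *
p,r,_=cur(); plan([(p,11.15,1)])
E
```

```text
[0. 0. 0.] [-0.37  0.14  0.43]
```

apply_moves --pt "0 0.3 0 -0.25 0.1 0.3 1" --pt "0 0.4 0 -0.2 0.08 0.2 1" --pt "0 0.4 0 -0.15 0.03 0.05 1" --pt "0 0.4 0 -0.1 0 0 1" --pt "0 0.5 0 -0.05 0 0 1" --pt "0 0.5 0 -0.05 0 0 1" --pt "0 0.5 0 -0.05 0 0 1" --pt "0 0.6 0 -0.05 0 0 1"

```text
t: 24.9
eef_pos: [0.4897, -0.14, 0.0935]
tool_rot: [0.003, 0.995, 0.097, 0.001]
contact_force: [-1.2, 6.0, -0.2]
gripper_width: 0.171
```

```bash
python3 - <<'E'
from h import *
ins()
E
```

```text
tip depth mm 87.6 lateral 1.28 underside z 89.15
yaw err 0.027050767717195612 pitch(y axis z) deg 0.35879238928332685 roll 0.06647830821546494 F tool [ 0.019  -6.1624  0.1233] w 0.17064752475675418 t 24.9 M [ 1.1777  0.2358 -0.0056]
```

apply_moves --pt "0 0.4 -0.3 0.15 0 0 1" --pt "0 0.4 -0.2 0.1 0 0 1" --pt "0 0.4 -0.1 0.05 0 0 1" --pt "0 0.5 0 0 0 0 1" --pt "0 0.5 0 0 0 0 1" --pt "0 0.5 0 0 0 0 1" --pt "0 0.5 0 0 0 0 1" --pt "0 0.6 0 0 0 0 1"

```text
t: 25.9
eef_pos: [0.4895, -0.14, 0.0941]
tool_rot: [-0.001, 0.995, 0.098, -0.0]
contact_force: [-2.4, 6.5, 1.8]
gripper_width: 0.166
```

```bash
python3 - <<'E'
from h import *
ins()
E
```

```text
tip depth mm 87.5 lateral 1.13 underside z 89.70
yaw err 0.1441890925755942 pitch(y axis z) deg -0.17405879934480542 roll -0.032661976096430435 F tool [-1.06   -6.8913 -1.7642] w 0.16634623984278796 t 25.9 M [ 1.1169  0.2254 -0.0325]
```

```bash
python3 - <<'E'
from h import *
ins(); print(bot.hand_in()); ins()
E
```

```text
tip depth mm 87.5 lateral 1.13 underside z 89.70
yaw err 0.1441890925755942 pitch(y axis z) deg -0.17405879934480542 roll -0.032661976096430435 F tool [-1.06   -6.8913 -1.7642] w 0.16634623984278796 t 25.9 M [ 1.1169  0.2254 -0.0325]
the job is handed in; nothing more can be done
None
the job is handed in; nothing more can be done
```

The gauge is in the gap, snug on both plates and still held by the handle. The job is handed in at about 26 s.

I picked the smallest of the three look-alikes, gripped it by the handle and set the blade on the lower plate. I then slid it in near the middle of the open front until it stopped.

**Last checks before handing in:**
- **Depth:** the tip is about 87.5 mm past the front edge, good to 1–2 mm. That puts the gap near 7.7 mm. A further call of eight 0.8 mm push steps moved it only about 0.1 mm.
- **Force:** the push along the gauge is about 7 N; it was about 1–2 N while sliding freely. The wrist view showed no slip of the handle in the grip.
- **Alignment:** pitch is within 0.2°, yaw within 0.15° and the underside is about 89.7 mm above the bench by the tool pose.
- **Bench:** the last top view showed nothing else moved.

**Disagreements and slips:**
- **Sideways position:** I shifted the gauge 1 mm because the top camera showed the blade about 1 mm off the middle. By the tool pose alone it now sits about 1.1 mm to the other side.
- **Early contact test:** while feeling for the lower plate I pressed about 2 mm too low, at about 4 N, then backed off.
- **Straightening:** while levelling the gauge at full depth, I briefly overshot its pitch to 0.36°, then corrected it.

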